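# Clear the gas cap off a touch-latch parts cabinet and press its door open

### The arm

A 7-joint arm with a two-finger parallel gripper is mounted at the origin on the work surface. World frame = base frame: x ahead of the robot, y to its left, z up, the work surface at z = 0. Lengths are in m, angles in rad, forces in N, time in s.
With the tool pointing down it reaches from about 0.4 to 0.925 m from the base axis. Payload 5.6 kg.
Tool frame: the origin (TCP) lies midway between the tips of the shut fingers; the grasp point (between the pads) lies 19 mm behind it (r.hold_point_z is the distance from the TCP to the grasp point, in m); z points along the fingers, x is the direction in which the jaws open and shut, and the axes are right-handed (so a half turn about z gives the same grasp; the last joint's range is limited). The gripper opens to 85 mm and grips with 20 to 120 N. Pads are 22 mm wide; open, the fingers measure 114 mm over their backs; the gripper's body (76 mm by 85 mm) begins 54 mm behind the grasp point. The pads swing forward as they close: fully open they stand 13 mm farther back than shut.
Start: joints at [-0.043, 0.468, -0.012, 1.603, 0.006, 1.071, -0.056], TCP at [0.65, -0, 0.231] pointing down, gripper open.
Joint ranges: [-2.53, 2.53], [-0.31, 2.02], [-1.57, 1.55], [0.28, 2.44], [-1.29, 4.43], [0.15, 1.84], [-2.92, 2.92]. Speed limits (rad/s): [2.57, 2.57, 3.14, 3.14, 3.14, 3.14, 3.14].

### API

Orientations are given as a rotation vector (axis times angle).
In Python, from station import r gives the robot as it stands.
- The arm moves only by the tool move_arm, never from a script. Its argument "moves" is a list that holds one entry, the list of rows, each a list of 4 numbers: the shift along the tool's x, y, z in mm, then the turn about the tool's z in degrees. In form: [[[dx, dy, dz, spin], ...]]. A call has 1 to 20 rows; each row shifts and turns the commanded pose from where the row before left it, along the tool's axes as they then stand; what a row does not reach is not made up. A row lasts 1/12 s, in which the tool goes at most 41.7 mm and 7.16 degrees, less where a joint would pass 70% of its speed; a pose out of reach is approached as far as the arm can. A call is refused whole if a number of a shift passes 41.7 or a number of a turn 7.16, either way. A call with a gripper value outside its range is refused whole. "fingers" is the gripper command: -1 is fully open, 1 is shut, values between are in proportion, set as the call begins (left out, the last holds). The fingers move at their own pace and stop on an object; the grip force is fixed at half the most. Time passes only in rows, so rows that do not move let the fingers close. It gives the time, the measured TCP pose, the force and the opening at its end, in the units of the state.
- r.read_state(): the state, without advancing time (a new reading comes with each control period).
- r.snapshot(name): name is "scene" or "side" or "wrist"; returns the picture (384x512x3 uint8, red, green, blue); there is no depth.
- r.calibration(name): a dict with "mtx" (3x3 intrinsics, pixels), "rvec" (rotation vector, rad) and "tvec" (3), from world to camera coordinates, as OpenCV has them. Camera axes: x right, y down, z forward; pixel columns grow to the right and rows downward; lengths in m; the calibration is good to about 2 mm. The wrist camera is an equidistant fisheye: a pixel r from the principal point sees the ray r / f radians off the axis. A picture is of the moment at which its call begins: read the wrist's pose just before it. calibration takes no time and is no camera call; for the wrist camera it gives the pose at the moment of the call.
- r.hand_in(): hands the job in, once; it reports no verdict.
Trained networks look in the newest picture that a camera, given by its name, has taken for a name from the list of things; names that differ only in an ending like _2 or _b are one class to them, and where a whole thing is asked for, a point or a joint stands for the part that bears it (a point fixed in the world has none). Each returns a list of dicts, best first, with "p" (0 to 1); they miss things now and then, are a little off and sometimes report something else, mostly with a low value. They report only what shows in the picture. A call takes as long as a camera call.
- r.recognise(camera, thing): "xyz" ([x, y, z] in m, in world coordinates, good to about 4 mm: the middle of the surface that is visible of it).
- r.trace(camera, thing): "region" (384x512 bool, what is visible of it).
The state is a dict: "time": time; "q": joint angles; "qd": joint speeds; "joint_efforts": joint torques, N m; "tcp_pos": TCP position; "eef_rot": TCP orientation; "ft_force": force on the tool from outside, world axes, zero at the start; "ft_torque": the same for the moment, N m; "opening": finger opening in m.
Only numpy, scipy, OpenCV 4.12 (cv2) and the standard library are available. Lean on these libraries where they do the work, as an engineer would, in place of code of your own. Each camera call takes 0.05 s, during which the arm holds its last target.

### The job

An orange gas cap has been left on the door in the top of the grey parts cabinet with the yellow disc. With the fingertips, push the cap off the door, never lifting it, until it stands wholly on the black shelf behind the door; only then press the yellow disc down and let go, so that the catch releases and the door springs ajar and stays so. Leave the blue-disc cabinet shut and everything else where it is.

Things in the scene. Friction and masses are not known exactly. Their poses are not given: they have to be found in the camera images.
- yellow_cabinet: low grey steel parts cabinet with a yellow disc on its door, fixed on the bench, 220 (x) x 160 (y) x 110 mm high. Origin: centre of its underside; z up; -x is its front, roughly towards the robot. Front of the top (x -110 to +18 mm): a flat steel door 8 mm thick, 160 mm wide, hinged at its rear edge. Behind it: the fixed shelf, level with the door.
- blue_cabinet: low grey steel parts cabinet with a blue disc on its door, fixed on the bench, 220 (x) x 160 (y) x 110 mm high. Origin: centre of its underside; z up; -x is its front, roughly towards the robot. Front of the top (x -110 to +18 mm): a flat steel door 8 mm thick, 160 mm wide, hinged at its rear edge. Behind it: the fixed shelf, level with the door. Leave alone.
- yellow_cabinet_door (a joint): hinge of the yellow-disc door, rad: 0 shut, + free front edge up, - pushed in (stop at -0.06). Its catch lets go once the door is pushed in to -0.035 rad (4 mm at the disc, about 6 N there); when the finger then withdraws, a spring swings it up to 0.33 rad (front edge 42 mm up) within a second, and it stays.
- blue_cabinet_door (a joint): hinge of the blue-disc door, rad: 0 shut, + free front edge up, - pushed in (stop at -0.06). Its catch lets go once the door is pushed in to -0.035 rad (4 mm at the disc, about 6 N there); when the finger then withdraws, a spring swings it up to 0.33 rad (front edge 42 mm up) within a second, and it stays. Must stay shut.
- yellow_cabinet_door_pad (a point): centre of the yellow disc, 26 mm across, flush in the top face of the door, where it is to be pressed: on the cabinet's centre line, 20 mm in from the door's free front edge, 108 mm from the hinge; 110 mm above the bench when shut.
- yellow_cabinet_shelf (a point): middle of the black rubber-covered fixed shelf behind the yellow-disc door, 110 mm above the bench, 62 mm behind the cabinet's centre; axes as the cabinet's. Shelf: 85 mm (x) by 152 mm (y), level with the door within 1 mm, an 8 mm high lip at its back and two sides, none towards the door.
- gas_cap: round orange plastic gas cap, 56 mm diameter, 24 mm high, with a 44 x 9 mm grip ridge 8 mm high across its top, about 60 g. Starts upright on the door of the yellow-disc cabinet. Origin: centre of its underside; z up.
- nut: rusty hexagonal flywheel nut, 34 mm across flats, 16 mm high, lying on the shelf of the blue-disc cabinet. Origin: centre of its underside. Bystander.
- jet: brass jet standing on end, 18 mm across, 24 mm high, on the shelf of the blue-disc cabinet. Origin: centre of its underside. Bystander.
- gauge: steel compression gauge lying face up on the bench: dial 68 mm across, 28 mm high, stem with rubber end reaching 112 mm along its -x. Origin: underside of the dial's centre. Bystander.
- oil_bottle: grey oil bottle, 60 mm across, 150 mm high, standing on the bench. Origin: centre of its underside. Bystander.
- wrench: steel wrench 180 mm long lying along its x on the bench. Bystander.
- tin: open aluminium tin, 72 mm across, 50 mm high, on the bench. Origin: centre of its underside. Bystander.

How it is judged:
By the outcome, as a careful person would: the job done as asked, in the order asked, and still so for the second after the job is handed in, with the robot touching nothing.
It also fails if it takes over 48 s, if anything falls off the work surface, if the arm or the gripper's body presses on something with over 40 N, if the wrist force passes 120 N, or if a joint passes its speed limit or range.

## Working session

There is one attempt and no reset: what is moved stays moved. The work goes in short steps, Python scripts to look and compute and a tool call to move; the robot and the scene stay as the last step left them, time stands still between calls to the robot, and variables do not carry over. Pictures are saved under pics/ and viewed, and the job is handed in when it is done.

Besides the shell and the picture viewer there is one more tool, called after "Call:" by a JSON object that holds its "method" and its "body", one argument or row to a line. move_arm: Moves the arm, as the interface text tells. Its arguments: {"type":"object","properties":{"moves":{"type":"array","items":{"type":"array","items":{"type":"array","items":{"type":"number"}}}},"fingers":{"type":"number"}},"required":["moves"]}

```bash
mkdir -p pics; cat > h.py <<'E'
from station import r
import numpy as np, cv2
def snap(c,n):
    im=r.snapshot(c); cv2.imwrite(f'pics/{n}.png',cv2.cvtColor(im,cv2.COLOR_RGB2BGR)); return im
def ray(c,u,v,z):
    k=r.calibration(c);R=cv2.Rodrigues(np.array(k['rvec'],float))[0];t=np.array(k['tvec'],float).ravel()
    d=np.linalg.inv(k['mtx'])@[u,v,1];d=R.T@d;o=-R.T@t
    return o+d*(z-o[2])/d[2]
def proj(c,P):
    k=r.calibration(c)
    return cv2.projectPoints(np.array(P,float).reshape(-1,1,3),np.array(k['rvec'],float),np.array(k['tvec'],float),np.array(k['mtx'],float),None)[0].reshape(-1,2)
E
python3 - <<'E'
from h import *
for c in ['scene','side']:
    snap(c,c+'0')
    for t in ['gas_cap','yellow_cabinet_door_pad','yellow_cabinet','yellow_cabinet_shelf','blue_cabinet','oil_bottle']:
        print(c,t,[(np.round(d['xyz'],4).tolist(),round(d['p'],2)) for d in r.recognise(c,t)[:3]])
s=r.read_state();print(s)
E
```

```text
scene gas_cap [([0.5832, -0.1404, 0.1316], 0.81), ([0.6275, -0.374, 0.0241], 0.58)]
scene yellow_cabinet_door_pad [([0.5644, -0.118, 0.1091], 0.94)]
scene yellow_cabinet [([0.657, -0.116, 0.1052], 0.72)]
scene yellow_cabinet_shelf [([0.6582, -0.115, 0.1064], 0.64)]
scene blue_cabinet [([0.6358, 0.1941, 0.113], 0.62), ([0.6111, 0.4185, 0.0828], 0.47)]
scene oil_bottle [([0.611, 0.4193, 0.0838], 0.68), ([0.4653, -0.4119, 0.0056], 0.43)]
side gas_cap [([0.5669, -0.1371, 0.1317], 0.8)]
side yellow_cabinet_door_pad [([0.5327, 0.1819, 0.1114], 0.65), ([0.5374, -0.1016, 0.1123], 0.57)]
side yellow_cabinet [([0.5742, -0.0853, 0.1069], 0.73)]
side yellow_cabinet_shelf [([0.5721, -0.0888, 0.1146], 0.79), ([0.5689, 0.4223, 0.1022], 0.35)]
side blue_cabinet [([0.5579, 0.211, 0.109], 0.68)]
side oil_bottle [([0.571, 0.4229, 0.0996], 0.94)]
{'time': 0.7, 'q': array([-0.04298844,  0.46745141, -0.0116054 ,  1.60267584,  0.00600883,
        1.07141057, -0.05632436]), 'qd': array([ 0.00016692, -0.00030766, -0.00045994,  0.00040503,  0.0006028 ,
        0.00057483,  0.00135409]), 'joint_efforts': array([ 5.01388913e-04, -5.32085431e+01,  2.10405624e-02, -2.51586825e+01,
        1.13156496e-02,  1.03169474e-03,  8.49872748e-06]), 'tcp_pos': array([ 6.50019760e-01, -4.88978958e-05,  2.31331941e-01]), 'eef_rot': array([ 3.14155193e+00, -1.54478799e-04,  1.44223887e-04]), 'ft_force': array([-0.46750498, -0.83771448, -0.06923105]), 'ft_torque': array([0.02698518, 0.06553114, 0.0335674 ]), 'opening': 0.08554462694139593}
```

View pics/scene0.png

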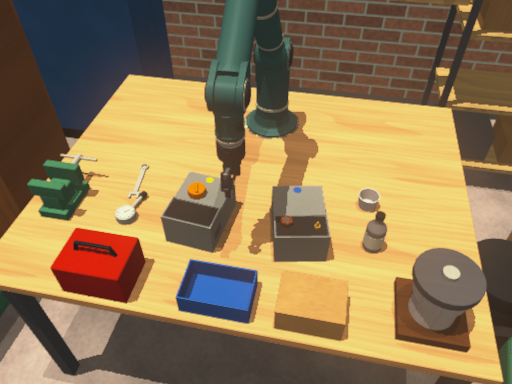

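View pics/side0.png

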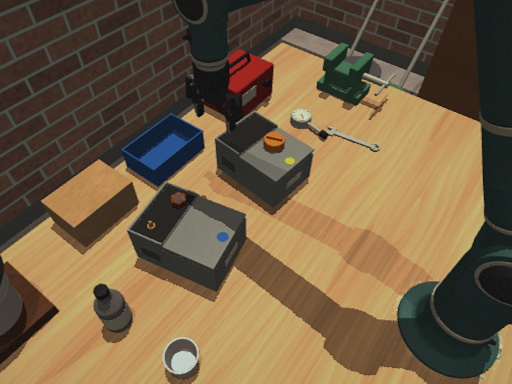

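The scene view shows the yellow cabinet around (200,210), with the cap at (197,190) and the disc at (210,180). In the side view the cap is at (274,141) and the disc at (290,161). I'll zoom in to pick the corners.

```bash
python3 - <<'E'
import cv2
a=cv2.imread('pics/scene0.png')[165:255,155:245];b=cv2.imread('pics/side0.png')[105:215,205:325]
cv2.imwrite('pics/za.png',cv2.resize(a,None,fx=6.6,fy=6.6,interpolation=cv2.INTER_CUBIC))
cv2.imwrite('pics/zb.png',cv2.resize(b,None,fx=5,fy=5,interpolation=cv2.INTER_CUBIC))
E
python3 - <<'E'
from h import *
# disc & cap via colour
for c,n in [('scene','scene0'),('side','side0')]:
    im=cv2.imread(f'pics/{n}.png');hsv=cv2.cvtColor(im,cv2.COLOR_BGR2HSV)
    m=cv2.inRange(hsv,(26,180,150),(34,255,255))
    nn,l,st,ce=cv2.connectedComponentsWithStats(m)
    for i in range(1,nn):
        if st[i,4]>15: print(c,'disc?',ce[i],st[i,4],ray(c,*ce[i],.11))
    R=r.trace(c,'gas_cap')[0]['region']; v,u=np.nonzero(R); print(c,'cap',u.mean(),v.mean(),u.min(),u.max(),v.min(),v.max(),ray(c,u.mean(),v.mean(),.125))
E
```

```text
scene disc? [209.37037037 179.48148148] 27 [ 0.50432108 -0.1207781   0.11      ]
scene cap 196.34615384615384 190.65769230769232 188 205 182 200 [ 0.57695916 -0.14172527  0.125     ]
side disc? [289.4 160.5] 40 [ 0.50377386 -0.11836988  0.11      ]
side cap 273.72 141.43142857142857 264 284 132 151 [ 0.56917754 -0.13874506  0.125     ]
```

View pics/za.png

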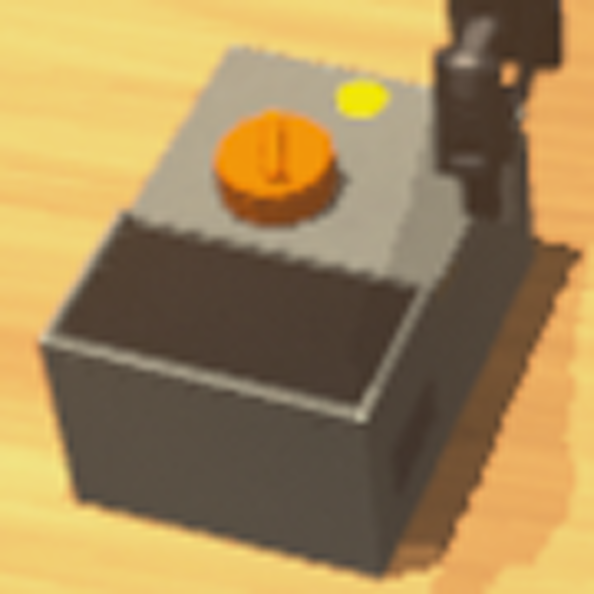

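View pics/zb.png

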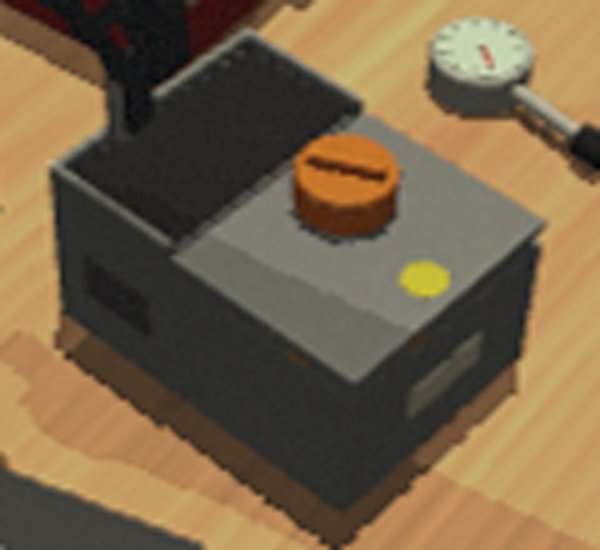

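```bash
python3 - <<'E'
from h import *
o=[]
def m(c,cx,cy,z): 
    f,u0,v0=(6.6,155,165) if c=='scene' else (5,205,105)
    p=ray(c,u0+(cx+.5)/f-.5,v0+(cy+.5)/f-.5,z);return p
S={}
loc={'FR':(-.11,-.08),'FL':(-.11,.08),'BR':(.11,-.08),'BL':(.11,.08),'HR':(.018,-.08),'HL':(.018,.08),'D':(-.09,0)}
obs=[('scene','BR',45,338,.118),('scene','BL',365,415,.118),('scene','FR',232,47,.11),('scene','D',361,98,.11),
('side','FR',545,222,.11),('side','FL',355,382,.11),('side','BR',250,30,.118),('side','BL',52,165,.118),('side','D',425,279,.11)]
A=[];B=[]
for c,n,x,y,z in obs:
    p=m(c,x,y,z)[:2];A.append(loc[n]);B.append(p)
A=np.array(A);B=np.array(B);a=A-A.mean(0);b=B-B.mean(0)
th=np.arctan2((a[:,0]*b[:,1]-a[:,1]*b[:,0]).sum(),(a*b).sum())
R=np.array([[np.cos(th),-np.sin(th)],[np.sin(th),np.cos(th)]]);t=B.mean(0)-R@A.mean(0)
print('yaw',np.degrees(th),'t',t);print(np.round((B-(A@R.T+t))*1000,1))
print('disc',R@[-.09,0]+t,'shelf',R@[.062,0]+t)
for c,cx,cy in [('scene',275,155),('side',346,172)]:
    p=m(c,cx,cy,.134)[:2];print('cap',p,'local',R.T@(p-t))
E
```

```text
yaw -5.600092959513771 t [ 0.59287599 -0.12757991]
[[-0.4  1.5]
 [-0.7 -1.9]
 [ 5.   0.6]
 [ 0.8 -2.4]
 [ 0.   2.4]
 [ 0.9 -0.7]
 [-3.7  1.3]
 [-2.1 -0.6]
 [ 0.3 -0.2]]
disc [ 0.50330553 -0.1187973 ] shelf [ 0.65458007 -0.13363015]
cap [ 0.57439136 -0.14192255] local [-0.01699678 -0.016078  ]
cap [ 0.56934342 -0.138468  ] local [-0.02235774 -0.01313254]
```

Call:
{"method": "move_arm", "body": {
  "moves": [
    [[-23,22.3,0,0],[-23,22.3,0,0],[-23,22.3,0,0],[-23,22.3,0,0],[-23,22.3,0,0],[-23,22.3,0,0],[0,0,0,-7.03],[0,0,0,-7.03],[0,0,0,-7.03],[0,0,0,-7.03],[0,0,0,-7.03],[0,0,0,-7.03],[0,0,0,-7.03],[0,0,0,-7.03],[0,0,0,-7.03],[0,0,0,-7.03],[0,0,0,-7.03],[0,0,0,-7.03],[0,0,0,0]]
  ],
  "fingers": 0.18
}}

```text
time: 2.38
tcp_pos: [0.512, -0.1339, 0.2314]
eef_rot: [2.325, 2.113, 0.0]
ft_force: [0.2, -0.1, 0.3]
opening: 0.035
```

```bash
python3 - <<'E'
from h import *
im=snap('wrist','w1')
k=r.calibration('wrist');print(k)
print([(np.round(d['xyz'],4).tolist(),round(d['p'],2)) for t in ['gas_cap','yellow_cabinet_door_pad'] for d in r.recognise('wrist',t)[:2]])
E
```

```text
{'mtx': array([[297.31863964,   0.        , 258.03491417],
       [  0.        , 297.31863964, 192.79330622],
       [  0.        ,   0.        ,   1.        ]]), 'rvec': array([-2.16926437, -1.95808111, -0.27568464]), 'tvec': array([ 0.07901582, -0.53864182,  0.23502382])}
[([0.5671, -0.1388, 0.1341], 0.8), ([0.5249, -0.1209, 0.1105], 0.32), ([0.5218, -0.1158, 0.1115], 0.65)]
```

View pics/w1.png

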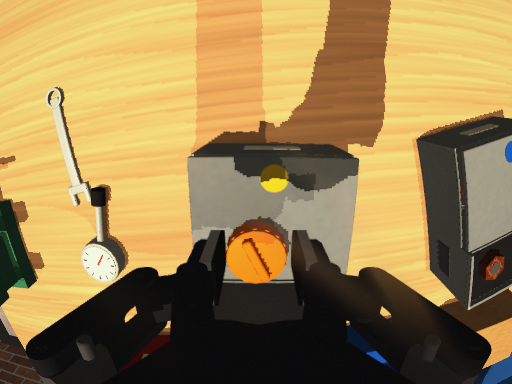

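The wrist view shows the cap centred at (257,257), between the fingertips at (210,255) and (305,255), so it is aligned laterally. The disc is at (274,180). I'll compute both from the fisheye model.

```bash
cat >> h.py <<'E'
T=np.array([.5929,-.1276]);th=np.radians(-5.6);RC=np.array([[np.cos(th),-np.sin(th)],[np.sin(th),np.cos(th)]])
def wray(k,u,v,z):
    K=k['mtx'];R=cv2.Rodrigues(np.array(k['rvec'],float))[0];t=np.array(k['tvec'],float).ravel()
    d=np.array([u-K[0,2],v-K[1,2]]);a=np.linalg.norm(d)/K[0,0];d=d/np.linalg.norm(d)*np.sin(a)
    d=R.T@np.array([d[0],d[1],np.cos(a)]);o=-R.T@t
    return o+d*(z-o[2])/d[2]
def loc(p): return RC.T@(np.array(p)[:2]-T)
E
python3 - <<'E'
from h import *
k=r.calibration('wrist');print('cam',-cv2.Rodrigues(k['rvec'])[0].T@k['tvec'])
for n,u,v,z in [('capTop',256.5,257,.134),('disc',274,179,.11),('FR',189,158,.11),('FL',358,158,.11),('HR',195,281,.11)]:
    p=wray(k,u,v,z);print(n,p.round(4),loc(p).round(4))
print('tcp',loc(r.read_state()['tcp_pos']))
E
```

```text
cam [ 0.44265272 -0.12499936  0.37418477]
capTop [ 0.5714 -0.1396  0.134 ] [-0.0202 -0.014 ]
disc [ 0.5064 -0.1168  0.11  ] [-0.0872  0.0023]
FR [ 0.4785 -0.192   0.11  ] [-0.1076 -0.0753]
FL [ 0.4939 -0.0364  0.11  ] [-0.1074  0.0811]
HR [ 0.6079 -0.2092  0.11  ] [ 0.0229 -0.0798]
tcp [-0.07993968 -0.01424129]
```

Call:
{"method": "move_arm", "body": {
  "moves": [
    [[0,0,25,0],[0,0,25,0],[0,0,25,0],[0,0,20,0],[0,0,10,0],[0,0,8,0],[0,0,2,0],[0,0,0,0],[0,0,0,0]]
  ]
}}

```text
time: 3.28
tcp_pos: [0.5128, -0.134, 0.1173]
eef_rot: [2.327, 2.108, 0.002]
ft_force: [-0.9, -0.5, 1.3]
opening: 0.0348
```

```bash
python3 - <<'E'
from h import *
print(r.read_state()['ft_force'])
a=snap('wrist','w2');b=snap('side','s2')
b=cv2.resize(b[105:215,205:325],None,fx=4,fy=4,interpolation=cv2.INTER_CUBIC)[:384]
cv2.imwrite('pics/c2.png',cv2.cvtColor(np.hstack([cv2.resize(a,(310,233)),np.zeros((233,4,3),np.uint8),cv2.resize(b,(480,384))[:233]])if 0 else b,cv2.COLOR_RGB2BGR))
E
```

```text
[-0.87585498 -0.45250352  1.26554772]
```

View pics/c2.png

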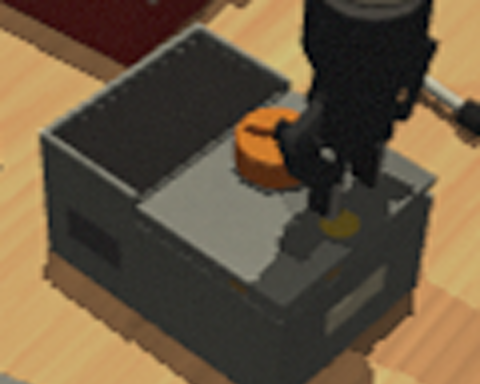

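View pics/w2.png

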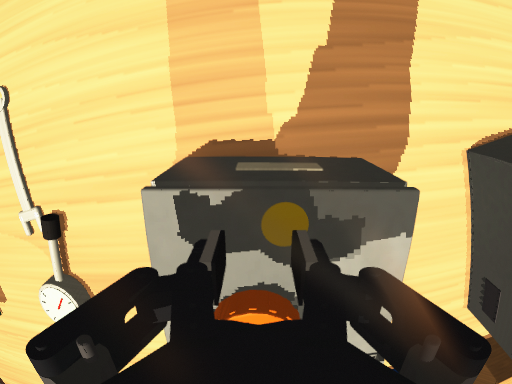

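Call:
{"method": "move_arm", "body": {
  "moves": [
    [[0,8,0,0],[0,8,0,0],[0,4,0,0],[0,4,0,0],[0,4,0,0],[0,4,0,0],[0,4,0,0],[0,4,0,0],[0,4,0,0],[0,4,0,0],[0,4,0,0],[0,4,0,0],[0,4,0,0],[0,4,0,0],[0,4,0,0],[0,0,0,0]]
  ]
}}

```text
time: 4.72
tcp_pos: [0.5807, -0.1406, 0.1164]
eef_rot: [2.327, 2.109, 0.001]
ft_force: [0.2, -0.1, -0.3]
opening: 0.0347
```

```bash
python3 - <<'E'
from h import *
print(loc(r.read_state()['tcp_pos']))
b=snap('side','s3');a=snap('scene','sc3')
b=cv2.resize(b[95:205,205:325],(480,440),interpolation=cv2.INTER_CUBIC);a=cv2.resize(a[155:255,155:225],(308,440),interpolation=cv2.INTER_CUBIC)
cv2.imwrite('pics/c3.png',cv2.cvtColor(np.hstack([b,a]),cv2.COLOR_RGB2BGR))
E
```

```text
[-0.01090737 -0.01409048]
```

View pics/c3.png

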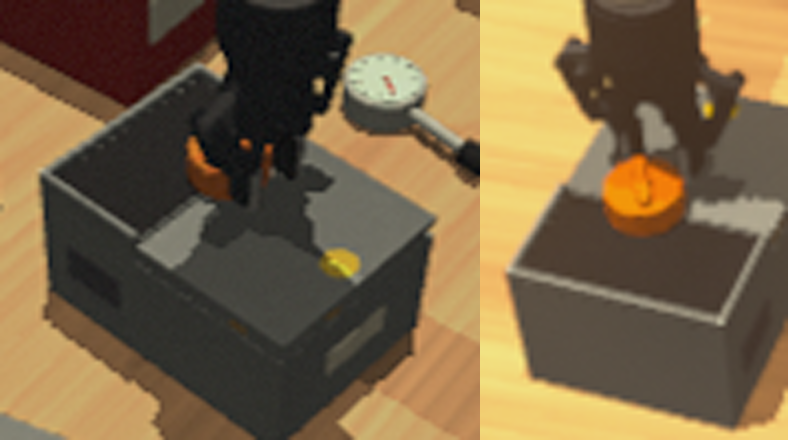

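The cap is upright, in the cradle, and crossing onto the shelf (scene crop at (645,195)). I'll keep pushing.

Call:
{"method": "move_arm", "body": {
  "moves": [
    [[0,4,0,0],[0,4,0,0],[0,4,0,0],[0,4,0,0],[0,4,0,0],[0,4,0,0],[0,4,0,0],[0,3,0,0],[0,3,0,0],[0,2,0,0],[0,1,0,0],[0,0,0,0]]
  ]
}}

```text
time: 5.82
tcp_pos: [0.6167, -0.1442, 0.1163]
eef_rot: [2.328, 2.109, 0.0]
ft_force: [0.1, 0.1, 0.3]
opening: 0.0354
```

```bash
python3 - <<'E'
from h import *
print(loc(r.read_state()['tcp_pos']))
b=snap('side','s4');a=snap('scene','sc4')
for c in ['scene','side']:
    g=r.trace(c,'gas_cap'); 
    if g: R=g[0]['region']; v,u=np.nonzero(R); print(c,u.min(),u.max(),v.min(),v.max(),loc(ray(c,u.mean(),v.mean(),.125)))
b=cv2.resize(b[95:205,205:325],(480,440),interpolation=cv2.INTER_CUBIC);a=cv2.resize(a[155:255,155:225],(308,440),interpolation=cv2.INTER_CUBIC)
cv2.imwrite('pics/c4.png',cv2.cvtColor(np.hstack([b,a]),cv2.COLOR_RGB2BGR))
E
```

```text
[ 0.02531925 -0.01415853]
scene 178 196 199 217 [ 0.06362785 -0.01395781]
```

View pics/c4.png

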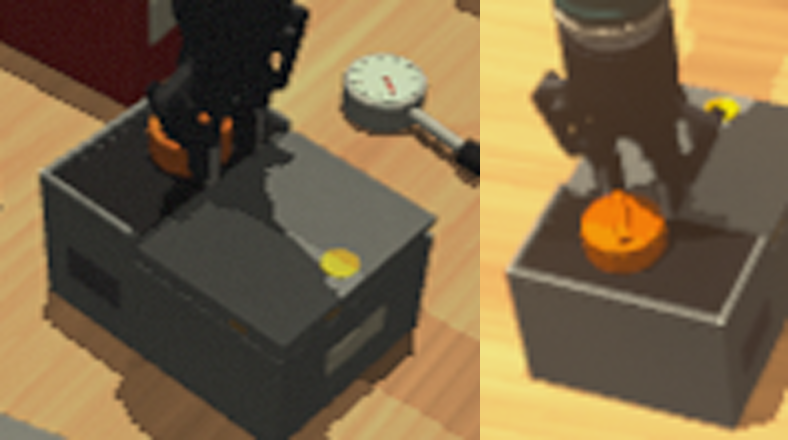

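Call:
{"method": "move_arm", "body": {
  "moves": [
    [[0,-4,0,0],[0,-10,0,0],[0,-20,0,0],[0,-20,-20,0],[0,-20,-35,0],[0,-30,-35,0],[0,-10,-20,0],[0,0,0,0]]
  ],
  "fingers": 1
}}

```text
time: 6.68
tcp_pos: [0.506, -0.1337, 0.2277]
eef_rot: [2.324, 2.104, 0.005]
ft_force: [0.1, -0.4, 2.3]
opening: 0.0002
```

```bash
python3 - <<'E'
from h import *
print(loc(r.read_state()['tcp_pos']))
k=r.calibration('wrist');np.savez('k5',**k);w=snap('wrist','w5')
b=snap('side','s5');a=snap('scene','sc5')
b=cv2.resize(b[95:205,205:325],(480,440),interpolation=cv2.INTER_CUBIC);a=cv2.resize(a[155:255,155:225],(308,440),interpolation=cv2.INTER_CUBIC)
cv2.imwrite('pics/c5.png',cv2.cvtColor(np.hstack([b,a]),cv2.COLOR_RGB2BGR))
E
```

```text
[-0.08588732 -0.01459757]
```

View pics/c5.png

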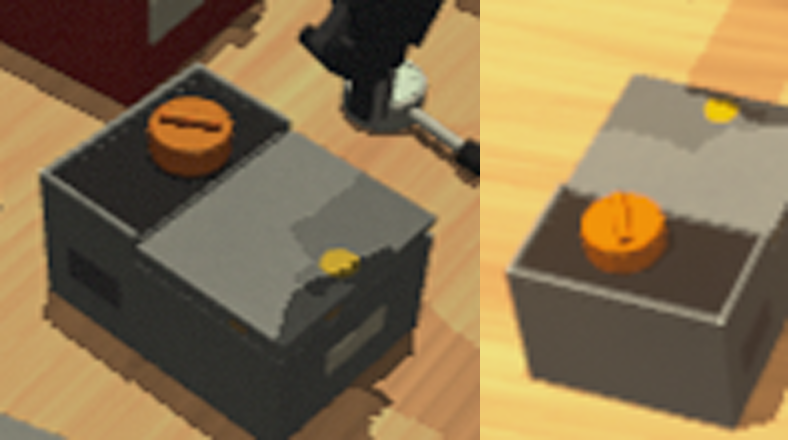

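View pics/w5.png

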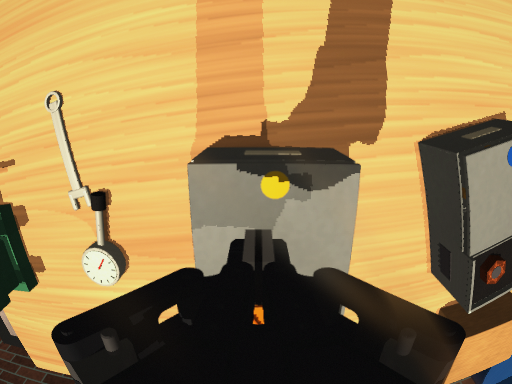

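```bash
python3 - <<'E'
from h import *
for c,u,v in [('scene',187.1,205.7),('side',252.1,125.9)]: print(c,loc(ray(c,u,v,.134)))
for u,v in [(288,133),(140,232)]: print('hinge side',loc(ray('side',205+u/4-.4,95+v/4-.4,.11)))
for u,v in [(565,187),(762,236)]: print('hinge scene',loc(ray('scene',155+(u-480)/4.4-.4,155+v/4.4-.4,.11)))
for c in ['scene','side']:
    R=r.trace(c,'gas_cap')[0]['region']; v,u=np.nonzero(R); print(c,loc(ray(c,u.mean(),v.mean(),.125)))
k=r.calibration('wrist');print('disc',loc(wray(k,275,185,.11)),loc(r.read_state()['tcp_pos']))
# overlay cap base circle & hinge
E
```

```text
scene [ 0.06161268 -0.01322471]
side [ 0.05465124 -0.01169838]
hinge side [ 0.0169563 -0.0734798]
hinge side [0.02542154 0.06902049]
hinge scene [ 0.01946885 -0.0797198 ]
hinge scene [0.02307217 0.07276813]
scene [ 0.06318863 -0.01510775]
side [ 0.05331254 -0.01218301]
disc [-0.0907015   0.00303537] [-0.08632997 -0.0139769 ]
```

The scene picture puts the cap's centre about 40 mm past the hinge line and the side picture about 34 mm, against its 28 mm radius. The side crop also shows black rubber between cap and door along (228,160–173). The cap is wholly on the shelf, the door is still shut and the fingers are clear, so the disc comes next.

Call:
{"method": "move_arm", "body": {
  "moves": [
    [[7.5,-1.5,0,0],[7.5,-2,0,0],[0,0,25,0],[0,0,25,0],[0,0,25,0],[0,0,20,0],[0,0,10,0],[0,0,5,0],[0,0,2,0],[0,0,0,0],[0,0,0,0],[0,0,0,0]]
  ]
}}

```text
time: 7.93
tcp_pos: [0.5047, -0.1181, 0.112]
eef_rot: [2.327, 2.108, 0.002]
ft_force: [-0.3, -0.1, 1.1]
opening: 0.0002
```

```bash
python3 - <<'E'
from h import *
s=r.read_state();print(loc(s['tcp_pos']),s['tcp_pos'],s['ft_force'])
w=snap('wrist','w6');b=snap('side','s6')
b=cv2.resize(b[95:205,225:325],(400,440),interpolation=cv2.INTER_CUBIC);a=cv2.resize(w[130:330,170:350],(396,440))
cv2.imwrite('pics/c6.png',cv2.cvtColor(np.hstack([b,a]),cv2.COLOR_RGB2BGR))
E
```

```text
[-0.08867723  0.00085394] [ 0.50472932 -0.11809676  0.11200494] [-0.28442383 -0.12443072  1.09103904]
```

View pics/c6.png

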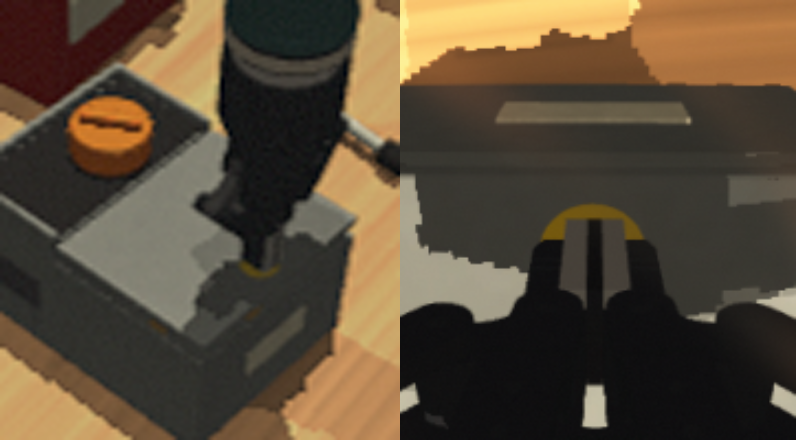

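The fingertips are centred over the disc (right crop (595,230)) and clear of it. I'll press gently.

Call:
{"method": "move_arm", "body": {
  "moves": [
    [[0,0,1,0],[0,0,1,0],[0,0,1,0],[0,0,1,0],[0,0,1,0],[0,0,1,0],[0,0,1,0],[0,0,0,0],[0,0,0,0],[0,0,0,0]]
  ]
}}

```text
time: 8.87
tcp_pos: [0.5043, -0.1181, 0.1047]
eef_rot: [2.328, 2.109, 0.001]
ft_force: [-1.9, 0.7, 6.4]
opening: -0.0002
```

Call:
{"method": "move_arm", "body": {
  "moves": [
    [[0,0,0.6,0],[0,0,0,0],[0,0,0,0],[0,0,-4,0],[0,0,-10,0],[0,0,-20,0],[0,0,-35,0],[0,0,-40,0],[0,0,-30,0],[0,0,-20,0],[0,0,0,0],[0,0,0,0],[0,0,0,0],[0,0,0,0],[0,0,0,0],[0,0,0,0],[0,0,0,0],[0,0,0,0]]
  ]
}}

```text
time: 10.37
tcp_pos: [0.5037, -0.1179, 0.2618]
eef_rot: [-2.328, -2.109, 0.001]
ft_force: [0.6, 0.4, -0.1]
opening: -0.0003
```

```bash
python3 - <<'E'
from h import *
s=r.read_state();print(s['tcp_pos'],s['ft_force'])
b=snap('side','s7');a=snap('scene','sc7')
for c in ['scene','side']:
    R=r.trace(c,'gas_cap')[0]['region']; v,u=np.nonzero(R); print(c,loc(ray(c,u.mean(),v.mean(),.125)))
b=cv2.resize(b[85:215,205:325],(406,440),interpolation=cv2.INTER_CUBIC);a=cv2.resize(a[155:255,155:240],(374,440),interpolation=cv2.INTER_CUBIC)
cv2.imwrite('pics/c7.png',cv2.cvtColor(np.hstack([b,a]),cv2.COLOR_RGB2BGR))
E
```

```text
[ 0.50374366 -0.11789758  0.2618357 ] [ 0.55733366  0.37125336 -0.08632926]
scene [ 0.06275121 -0.01453308]
side [ 0.05412792 -0.01233765]
```

View pics/c7.png

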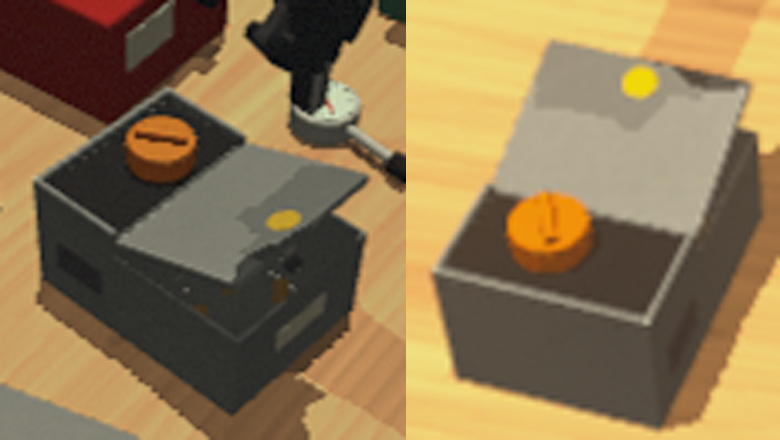

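View pics/s7.png

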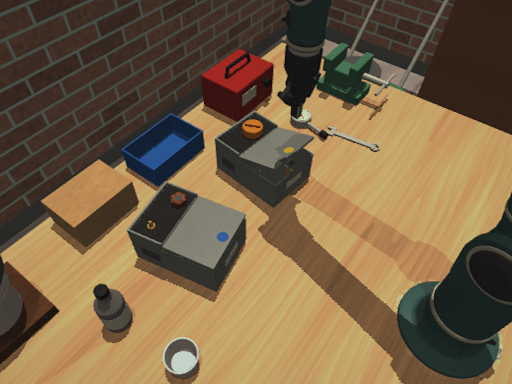

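The door is ajar: in the left crop its front edge is raised near (235,280), with a dark gap under it. The cap is unmoved on the shelf at (160,150), the blue door is shut, and the rest of the scene looks as it did. The arm is clear of everything.

```bash
python3 -c "
from station import r
print(r.hand_in())"
```

```text
the job is handed in; nothing more can be done
None
```

I pushed the gas cap off the door onto the black shelf, then pressed the yellow disc and let go. The door sprang ajar, and I handed the job in at about 10.5 s.

- **Cap:** I slid it back with the part-open fingertips and never lifted it. Before pressing the disc I backed the fingers off and checked it. The scene camera put its centre about 40 mm past the hinge line and the side camera about 34 mm. With a 28 mm radius, that leaves 5 to 12 mm clear of the door. The side picture also showed bare rubber between cap and door.
- **Disc:** I pressed it down about 5 to 6 mm with shut fingers; the force was 6.4 N just before the last 0.6 mm. Then I withdrew straight up.
- **Last check:** The final pictures show the yellow door standing ajar, the cap within about 1 mm of where I left it on the shelf, and the blue cabinet shut. The bystanders looked unmoved in the pictures, though I did not measure them. The arm was clear at 0.26 m with nothing touching it.
- **Disagreement:** The two cameras differ by about 7 to 9 mm on the cap's front-to-back position. Both still put it wholly on the shelf.

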